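Hang the drops on the standing mobile and bring it level

ROBOT

A 7-joint arm with a two-finger parallel gripper is mounted at the origin on the work surface. World frame = base frame: x ahead of the robot, y to its left, z up, the work surface at z = 0. Lengths are in m, angles in rad, forces in N, time in s.
With the tool pointing down it reaches from about 0.425 to 0.8 m from the base axis. Payload 8.3 kg.
Tool frame: the origin (TCP) lies at the centre of the arm's flange, where the gripper is bolted on; the fingertips stand 173 mm ahead of it and the grasp point (between the pads) lies 155 mm ahead of it (arm.tip_extent is the distance from the TCP to the fingertips, in m); z points along the fingers, y is the direction in which the jaws open and shut (so a half turn about z gives the same grasp; the last joint's range is limited). The gripper opens to 85 mm and grips with 20 to 120 N. Pads are 22 mm wide; open, the fingers measure 114 mm over their backs; the gripper's body (76 mm by 85 mm) begins 54 mm behind the grasp point. The pads swing forward as they close: fully open they stand 13 mm farther back than shut.
Start: joints at [-1.317, 0.383, 0.016, 1.37, -0.006, 1.388, -0.046], TCP at [0.195, 0.594, 0.405] pointing down, gripper open.
Joint ranges: [-2.95, 2.95], [-0.25, 2.06], [-1.52, 1.56], [0.18, 2.33], [-1.44, 4.58], [0.02, 2.06], [-3.01, 3.01]. Speed limits (rad/s): [2.39, 2.39, 3.01, 3.01, 3.14, 3.14, 3.14].

INTERFACE

Orientations are given as a 3x3 rotation matrix whose columns are the frame's x, y, z axes.
In Python, from rig import arm, optics gives the robot as it stands. The module is installed in compiled form; this text tells all that it offers.
- The arm moves only by the tool servo_tool, never from a script. Its argument "commands" is a list of rows, each a list of 6 numbers: the shift along the tool's x, y, z as a fraction of full scale, then the turn, a rotation vector about the tool's x, y, z as a fraction of full scale. In form: [[x, y, z, rx, ry, rz], ...]. A call has 1 to 12 rows; each row shifts and turns the commanded pose from where the row before left it, along the tool's axes as they then stand; what a row does not reach is not made up. Full scale, the value 1, is 2 cm for a shift and 360 degrees for a turn. A row lasts 1/12 s, in which the tool goes at most 41.7 mm and 7.16 degrees, less where a joint would pass 70% of its speed; a pose out of reach is approached as far as the arm can. A call with a number of a shift or a turn outside -1 to 1 is refused whole. A call with a gripper value outside its range is refused whole. "grip" is the finger opening in mm, from 0 to 85.4, set as the call begins (left out, the last holds). The fingers move at their own pace and stop on an object; "squeeze" is the grip in N (left out, the last holds). Time passes only in rows, so rows that do not move let the fingers close. It gives the time, the measured TCP pose, the force and the opening at its end, in the units of the state.
- arm.observe(): the state, without advancing time (a new reading comes with each control period).
- optics.read_camera(name): name is "scene" or "top" or "wrist"; returns a dict with "image" (420x560x3 uint8, red, green, blue), "depth" (420x560 float32, m along the optical axis (not along the pixel's ray), 0 where there is no reading), "mtx" (3x3 intrinsics, pixels), "extrinsics" (4x4, takes a point from world to camera coordinates). Camera axes: x right, y down, z forward; pixel columns grow to the right and rows downward; lengths in m; the calibration is good to about 2 mm. A picture is of the moment at which its call begins.
- arm.job_done(): hands the job in, once; it reports no verdict.
The state is a dict: "time": time; "joint_positions": joint angles; "joint_vel": joint speeds; "effort": joint torques, N m; "position": TCP position; "ee_rot": TCP orientation; "ft_force": force on the tool from outside, world axes, zero at the start; "torque": the same for the moment, N m; "finger_gap": opening from 0.0 (shut) to 1.0 (fully open).
Only numpy, scipy, OpenCV 4.12 (cv2) and the standard library are available. Lean on these libraries where they do the work, as an engineer would, in place of code of your own. Each camera call takes 0.05 s, during which the arm holds its last target.

TASK

The standing mobile's rod already carries its little yellow drop out on the left arm. Hang the big red drop on the bare right arm first, then the blue drop on the left arm between the post and the yellow one, easing each weight on gently, without shoving or leaning on the rod, so that it never swings sharply or sinks to its stop. Then slide the hung drops along the rod until it stays level, both tips at the same height to within 4 mm, let go, and leave everything else on the table where it stands.

Things in the scene. Friction and masses are not known exactly. Their poses are not given: they have to be found in the camera images.
- pivot (a point): Middle of the mobile's straight steel rod, on its axis and on the pivot, 215 mm above the table. Axes tilt with the rod: y runs along it to the robot's left, x level away from the robot, z up when level. Rod 10 mm thick, 456 mm long over its end balls (18 mm). Below it a slim post on a round iron foot, 170 mm across, fixed to the table; the fork at the pivot is 44 mm deep and rises 13 mm above the axis.
- beam (a joint): Tilt of the rod in rad: 0 level, positive with the left (+y) end down. A spring bush in the pivot draws it to level with about 1.8 N m per rad, well damped; stops at -0.30 and +0.30 (a small yoke under the pivot).
- rod: The steel rod of the mobile; same origin and axes as the pivot point.
- yellow_eye (a point): Eye by which the yellow drop (38 mm across, about 0.15 kg, not exactly known) hangs for good on the rod, 200 mm left of the pivot; it reaches 85 mm below and 9 mm above the rod's axis. It pulls the left arm down at the start.
- red_grip (a point): Centre of the wooden grip block on top of the hook of the big red drop, z up. Block 20 mm (x) by 14 mm (y) by 42 mm high, to be pinched across y from above. The drop is a painted cast weight, 56 mm across, of about 0.4 kg (not exactly known), standing on its flat foot, which is 125 mm below this point. The saddle hook is under the block.
- blue_grip (a point): The same point on the blue drop: same block and height. The weight is 46 mm across, about 0.27 kg (not exactly known), foot 125 mm below this point.
- red: The big red drop with its hook, origin under its foot.
- blue: The blue drop with its hook, origin under its foot.
- jar_c (a point): Amber paint jar, 52 mm across, 55 mm high; this point is 27 mm up. Leave alone.
- tin_c (a point): Small round steel tin, 60 mm across, 50 mm high; this point is 25 mm up. Leave alone.
- medium_c (a point): Tall amber bottle, 52 mm across, 130 mm high; this point is 65 mm up. Leave alone.
- gesso_c (a point): Tall white bottle, 54 mm across, 140 mm high; this point is 70 mm up. Leave alone.
- coil_c (a point): Flat copper ring, 64 mm across, 14 mm high; this point is in its middle. Leave alone.
- brush1_c (a point): Red-handled brush, 200 mm long, lying on the table. Leave alone.
- dipper_c (a point): Small aluminium cup, 60 mm across, 50 mm high; this point is 25 mm up. Leave alone.
- red_seat (a point): Where the rod's axis lies in the red drop's hook when hung (rod along y), 32 mm below the block's centre: under a steel saddle of inverted V shape, 10 mm wide, that slides on the rod with light friction. The hook's leg is 14 to 20 mm off on -x; its mouth is open to +x, from 2 mm below this point (lip of the saddle) down to 25 mm below (crank): the rod enters best 13 mm below this point.
- blue_seat (a point): The same point in the blue drop's hook, which is the same as the red one's.

How it is judged:
On the way, in this order (a step that is already met when the one before it is completed fails the run):
1. the red drop hangs on the right arm, let go, with the blue drop not yet on the rod (x of red_grip in the frame of pivot between -0.012 and 0.012 m and y of red_grip in the frame of pivot between -0.225 and -0.03 m and z of red_grip in the frame of pivot between 0.022 and 0.04 m and contact force between red and rod above 0.8 N and contact force between the fingers and red below 0.05 N and contact force between blue and rod below 0.05 N), for 0.2 s.
2. the blue drop also hangs, on the left arm between the post and the yellow drop, and has been let go (x of red_grip in the frame of pivot between -0.012 and 0.012 m and y of red_grip in the frame of pivot between -0.225 and -0.03 m and z of red_grip in the frame of pivot between 0.022 and 0.04 m and contact force between each of red, blue and rod above 0.8 N and x of blue_grip in the frame of pivot between -0.012 and 0.012 m and y of blue_grip in the frame of pivot between 0.03 and 0.19 m and z of blue_grip in the frame of pivot between 0.022 and 0.04 m and contact force between the fingers and blue below 0.05 N), for 0.15 s.
At the end, for the whole second after the job is handed in: The red drop hangs by its saddle on the right arm and the blue one on the left arm between post and yellow drop, both let go and at rest, and the rod is level within 0.010 rad (tips within 4.5 mm of the same height) and still (all of step 2 and contact force between the fingers and red below 0.05 N and value of joint beam between -0.01 and 0.01 rad and velocity of joint beam between -0.04 and 0.04 rad/s and linear speed of each of red, blue below 0.04 m/s); the robot touches nothing.
It fails at once if the rod sinks to its stop (tilts more than 0.27 rad) (value of joint beam above 0.27 rad or value of joint beam below -0.27 rad).
It fails at once if the rod swings sharply (faster than 0.8 rad/s), as when a drop is let go before the rod carries its weight (velocity of joint beam above 0.8 rad/s or velocity of joint beam below -0.8 rad/s).
It fails at once if a drop is shoved against the rod with more than 12 N (contact force between any of red, blue and rod above 12 N).
It fails at once if the gripper or arm leans on the rod with more than 5 N (contact force between any of the fingers, the arm and rod above 5 N).
It fails at once if a bystander is moved by more than 20 mm (distance of any of jar_c, tin_c, medium_c, gesso_c, coil_c, brush1_c, dipper_c from where it was at the start of the episode above 0.02 m).
It also fails if it takes over 72 s, if anything falls off the work surface, if the arm or the gripper's body presses on something with over 40 N, if the wrist force passes 120 N, or if a joint passes its speed limit or range.

## Working session

There is one attempt and no reset: what is moved stays moved. The work goes in short steps, Python scripts to look and compute and a tool call to move; the robot and the scene stay as the last step left them, time stands still between calls to the robot, and variables do not carry over. Pictures are saved under pics/ and viewed, and the job is handed in when it is done.

Besides the shell and the picture viewer there is one more tool, called after "Call:" by a JSON object that holds its "api" and its "payload". servo_tool: Moves the arm, as the interface text tells. Shift numbers are shares of 2 cm and turn numbers shares of 360 degrees, none past 1 either way. Its arguments: {"type":"object","properties":{"commands":{"type":"array","items":{"type":"array","items":{"type":"number"}}},"grip":{"type":"number"},"squeeze":{"type":"number"}},"required":["commands"]}

```bash
mkdir -p pics; python3 - <<'E'
from rig import arm, optics
import cv2, numpy as np
s=arm.observe(); print({k:np.round(v,3) for k,v in s.items()})
for n in ["scene","top","wrist"]:
    c=optics.read_camera(n); cv2.imwrite(f"pics/{n}0.png",c["image"][:,:,::-1]); np.savez(f"{n}0.npz",**c)
    print(n,c["mtx"].round(1).tolist(),c["extrinsics"].round(3).tolist())
E
```

```text
{'time': np.float64(0.0), 'joint_positions': array([-1.317,  0.384,  0.016,  1.371, -0.006,  1.388, -0.047]), 'joint_vel': array([-0.001,  0.   , -0.001,  0.002,  0.   ,  0.002,  0.002]), 'effort': array([ 0.0000e+00, -6.2761e+01,  8.4500e-01, -3.7182e+01,  1.7000e-02,
        1.4000e-02,  0.0000e+00]), 'position': array([0.195, 0.594, 0.404]), 'ee_rot': array([[-0.95 ,  0.312, -0.001],
       [ 0.312,  0.95 , -0.002],
       [-0.   , -0.002, -1.   ]]), 'ft_force': array([ 0.504,  0.428, -0.491]), 'torque': array([-0.028, -0.043, -0.029]), 'finger_gap': np.float64(0.999)}
scene [[437.2, 0.0, 279.8], [0.0, 437.2, 211.9], [0.0, 0.0, 1.0]] [[-0.743, 0.669, -0.008, 0.406], [0.513, 0.562, -0.649, -0.156], [-0.43, -0.487, -0.76, 1.456], [0.0, 0.0, 0.0, 1.0]]
top [[384.8, 0.0, 285.3], [0.0, 384.8, 212.0], [0.0, 0.0, 1.0]] [[0.006, -1.0, 0.01, -0.045], [-0.998, -0.007, -0.059, 0.539], [0.059, -0.01, -0.998, 1.287], [0.0, 0.0, 0.0, 1.0]]
wrist [[316.6, 0.0, 284.0], [0.0, 316.6, 208.6], [0.0, 0.0, 1.0]] [[0.311, 0.95, -0.002, -0.623], [0.914, -0.298, 0.277, -0.038], [0.262, -0.088, -0.961, 0.38], [0.0, 0.0, 0.0, 1.0]]
```

View pics/scene0.png

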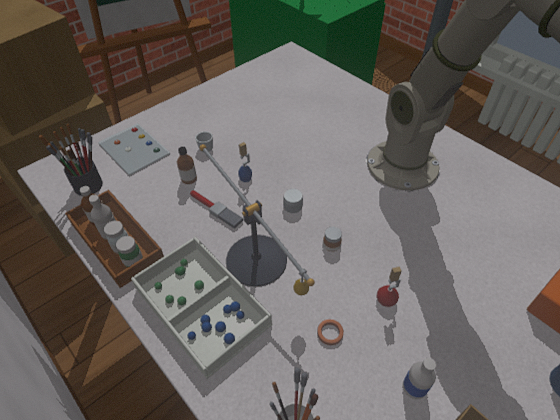

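View pics/top0.png

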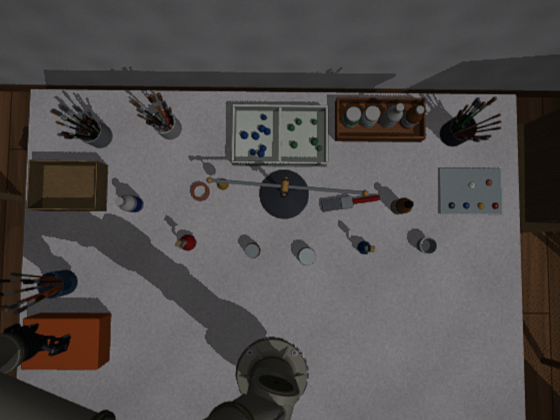

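View pics/wrist0.png

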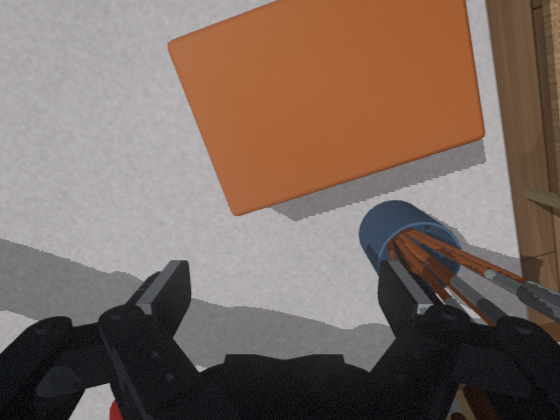

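```bash
cat > h.py <<'E'
import numpy as np
def load(n): return dict(np.load(n))
def world(c,u,v,d=None):
    d=c["depth"][int(v),int(u)] if d is None else d
    p=np.linalg.inv(c["mtx"])@[u,v,1]*d
    T=np.linalg.inv(c["extrinsics"]); return (T@np.r_[p,1])[:3]
def cloud(c):
    H,W=c["depth"].shape; u,v=np.meshgrid(np.arange(W),np.arange(H))
    d=c["depth"]; P=np.stack([(u-c["mtx"][0,2])/c["mtx"][0,0]*d,(v-c["mtx"][1,2])/c["mtx"][1,1]*d,d,np.ones_like(d)],-1)
    return (P@np.linalg.inv(c["extrinsics"]).T)[...,:3]
E
python3 - <<'E'
from h import *
import cv2
c=load("top0.npz");P=cloud(c)
im=c["image"][150:280,150:460,::-1]
cv2.imwrite("pics/topz.png",cv2.resize(im,None,fx=2.55,fy=2.55,interpolation=cv2.INTER_CUBIC))
s=load("scene0.npz")
cv2.imwrite("pics/scz.png",cv2.resize(s["image"][120:330,150:430,::-1],None,fx=2.8,fy=2.8,interpolation=cv2.INTER_CUBIC))
for nm,c in(("top",c),("scene",s)):
  P=cloud(c); ok=c["depth"]>0
  # clusters of elevated things in workspace
  m=ok&(P[...,2]>0.02)&(P[...,2]<0.35)&(P[...,0]>0.25)&(P[...,0]<0.8)&(abs(P[...,1])<0.5)
  n,l,st,ce=cv2.connectedComponentsWithStats(m.astype(np.uint8))
  for i in range(1,n):
    if st[i,4]<8: continue
    q=P[l==i]; print(nm,ce[i].round(),st[i,4],q.min(0).round(3),q.max(0).round(3),np.median(q,0).round(3), c["image"][l==i].mean(0).round())
E
```

```text
top [162. 129.] 181 [0.776 0.313 0.02 ] [0.8   0.382 0.213] [0.792 0.351 0.096] [52. 50. 50.]
top [279. 157.] 631 [ 0.699 -0.18   0.02 ] [0.799 0.138 0.062] [ 0.705 -0.019  0.052] [86. 89. 85.]
top [244. 136.] 15 [0.791 0.09  0.02 ] [0.8   0.111 0.032] [0.797 0.101 0.025] [13. 29. 59.]
top [255. 136.] 16 [0.79  0.053 0.021] [0.8   0.073 0.031] [0.796 0.063 0.026] [13. 30. 62.]
top [378. 137.] 372 [ 0.788 -0.5    0.021] [ 0.799 -0.211  0.06 ] [ 0.791 -0.349  0.046] [49. 30. 17.]
top [314. 140.] 42 [ 0.772 -0.148  0.02 ] [ 0.796 -0.128  0.034] [ 0.784 -0.137  0.025] [26. 48. 32.]
top [294. 144.] 36 [ 0.761 -0.08   0.02 ] [ 0.781 -0.059  0.032] [ 0.77  -0.069  0.026] [31. 54. 36.]
top [262. 150.] 66 [0.729 0.029 0.02 ] [0.771 0.053 0.032] [0.747 0.039 0.025] [22. 35. 61.]
top [319. 147.] 19 [ 0.755 -0.162  0.021] [ 0.769 -0.148  0.032] [ 0.761 -0.155  0.025] [28. 52. 34.]
top [253. 151.] 23 [0.736 0.063 0.021] [0.753 0.077 0.031] [0.746 0.07  0.023] [23. 34. 54.]
top [281. 186.] 805 [ 0.574 -0.269  0.02 ] [0.648 0.193 0.263] [ 0.605 -0.033  0.219] [68. 65. 59.]
top [129. 202.] 366 [0.53
[... 2614 characters left out ...]
.065  0.027] [71. 96. 77.]
scene [231. 306.] 118 [0.728 0.028 0.02 ] [0.77  0.056 0.033] [0.748 0.044 0.025] [59. 72. 98.]
scene [240. 313.] 47 [0.736 0.063 0.02 ] [0.755 0.081 0.029] [0.746 0.073 0.024] [56. 68. 91.]
scene [222. 324.] 33 [0.787 0.054 0.02 ] [0.8   0.075 0.031] [0.795 0.067 0.027] [60. 73. 99.]
scene [231. 335.] 28 [0.791 0.091 0.021] [0.799 0.114 0.03 ] [0.796 0.104 0.026] [ 70.  82. 105.]
scene [420. 377.] 922 [0.542 0.442 0.02 ] [0.592 0.496 0.146] [0.576 0.471 0.093] [92. 92. 99.]
scene [304. 389.] 427 [0.774 0.313 0.021] [0.8   0.375 0.218] [0.793 0.337 0.18 ] [79. 75. 75.]
scene [311. 416.] 41 [0.79  0.36  0.024] [0.796 0.377 0.088] [0.792 0.367 0.072] [105. 102. 102.]
```

View pics/topz.png

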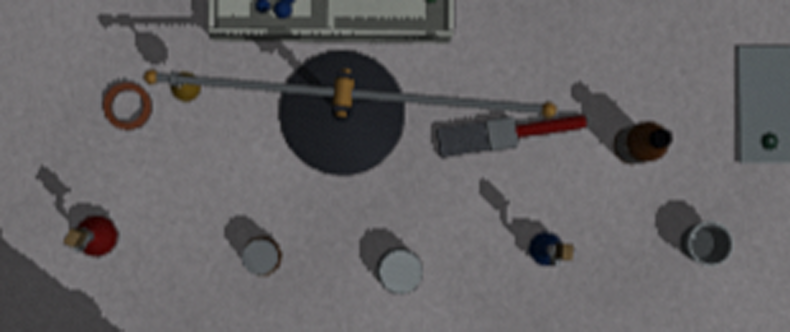

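View pics/scz.png

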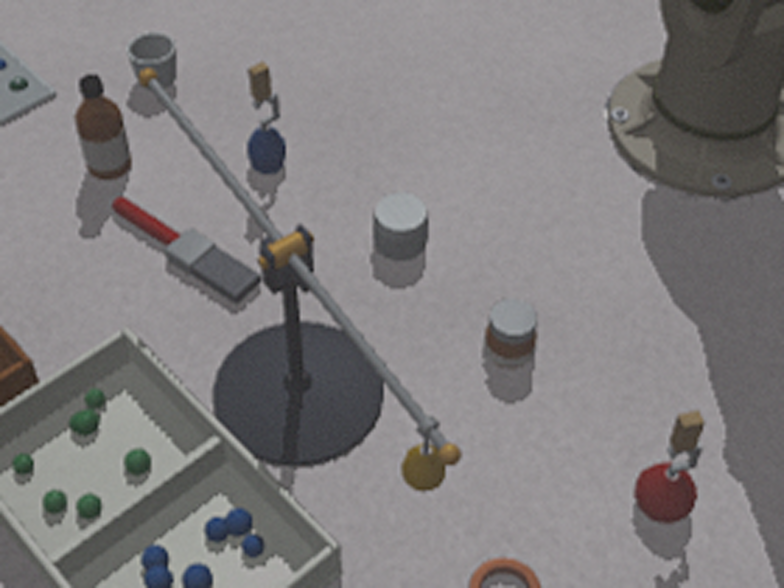

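```bash
python3 - <<'E'
from h import *
import cv2
for n in("top0.npz","scene0.npz"):
  c=load(n);P=cloud(c);ok=c["depth"]>0
  print(n)
  for nm,(x,y) in dict(red=(.438,.283),blue=(.424,-.301)).items():
    m=ok&(np.hypot(P[...,0]-x,P[...,1]-y)<.05)&(P[...,2]>.02)
    q=P[m];t=q[q[:,2]>.138];b=q[q[:,2]>.105]
    r=cv2.minAreaRect((t[:,:2]*1000).astype(np.float32))
    print(nm,"top n",len(t),t.mean(0).round(4),r,"block",len(b),b.mean(0).round(4),b.min(0).round(4),b.max(0).round(4))
    h=q[(q[:,2]>.065)&(q[:,2]<.1)]; print(" hook",len(h),h.mean(0).round(4))
    w=q[(q[:,2]<.06)];print(" body",w.mean(0).round(4),w.min(0).round(3),w.max(0).round(3))
    if n[0]=="s" or 1: print(np.round(t*1000).astype(int).tolist()[:40])
  # rod
  m=ok&(P[...,2]>.15)&(P[...,2]<.29)&(P[...,0]>.55)&(P[...,0]<.68)&(P[...,1]>-.3)&(P[...,1]<.22)
  q=P[m]
  for lo in np.arange(-.29,.21,.03):
    s=q[(q[:,1]>=lo)&(q[:,1]<lo+.03)]
    if len(s): print(round(lo,2),len(s),np.median(s,0).round(4),s[:,0].min().round(3),s[:,0].max().round(3),s[:,2].max().round(3))
E
```

```text
top0.npz
red top n 32 [0.4369 0.2845 0.1442] ((437.9028015136719, 284.80224609375), (14.804244995117188, 19.457027435302734), 55.82579040527344) block 54 [0.4374 0.2825 0.1359] [0.4262 0.2751 0.106 ] [0.4476 0.2934 0.1475]
 hook 16 [0.4309 0.2868 0.0822]
 body [0.4389 0.2769 0.0404] [0.413 0.258 0.021] [0.463 0.309 0.058]
[[445, 288, 141], [445, 285, 142], [445, 281, 146], [445, 278, 147], [442, 291, 141], [442, 287, 146], [442, 284, 146], [442, 281, 144], [442, 279, 141], [442, 275, 145], [439, 290, 145], [439, 287, 146], [439, 284, 147], [439, 281, 144], [439, 279, 143], [439, 275, 144], [436, 293, 145], [436, 291, 142], [436, 288, 143], [436, 284, 144], [436, 281, 144], [436, 279, 142], [433, 293, 144], [433, 289, 148], [433, 287, 144], [433, 284, 144], [433, 281, 144], [430, 290, 145], [430, 286, 147], [429, 285, 142], [430, 282, 143], [427, 284, 145]]
blue top n 34 [ 0.4243 -0.3049  0.1447] ((424.0389709472656, -304.4650573730469), (18.360746383666992, 13.21690845489502), 0.21125581860542297) block 46 [ 0.4245 -0.3034  0.139 ] [ 0.4149 -0.3111  0.1116] [ 0.4332 -0.2979  0.1481]

[... 3708 characters left out ...]
[ 0.5896 -0.1852  0.2437] 0.584 0.594 0.25
-0.17 43 [ 0.5931 -0.1545  0.2394] 0.587 0.598 0.245
-0.14 42 [ 0.5958 -0.1247  0.2337] 0.589 0.6 0.239
-0.11 45 [ 0.5988 -0.095   0.2291] 0.592 0.604 0.236
-0.08 55 [ 0.6012 -0.0651  0.223 ] 0.595 0.606 0.229
-0.05 336 [ 0.6081 -0.0313  0.2163] 0.576 0.629 0.231
-0.02 65 [ 0.6079 -0.0074  0.2129] 0.601 0.611 0.221
0.01 53 [0.6102 0.0248 0.209 ] 0.604 0.614 0.214
0.04 51 [0.613  0.0549 0.2033] 0.605 0.617 0.212
0.07 57 [0.616  0.0853 0.199 ] 0.609 0.621 0.205
0.1 56 [0.6184 0.1157 0.1938] 0.613 0.624 0.199
0.13 63 [0.6218 0.1453 0.1897] 0.616 0.63 0.194
0.16 87 [0.6244 0.1726 0.1846] 0.614 0.633 0.193
0.19 26 [0.6268 0.1928 0.1831] 0.619 0.633 0.188
```

Call:
{"api": "servo_tool", "payload": {"commands": [[-0.9,-0.6,0,0,0,0],[-0.9,-0.6,0,0,0,0],[-0.9,-0.6,0,0,0,0],[-0.9,-0.6,0,0,0,0],[-0.9,-0.6,0,0,0,0],[-0.9,-0.6,0,0,0,0],[-0.9,-0.6,0,0,0,0],[-0.9,-0.6,0,0,0,0],[-0.9,-0.6,0,0,0,0],[-0.9,-0.6,0,0,0,0],[-0.9,-0.6,0,0,0,0],[-0.9,-0.6,0,0,0,0]], "grip": 60}}

```text
time: 1.15
position: [0.3556, 0.3888, 0.4044]
ee_rot: [[-0.95, 0.311, -0.0], [0.311, 0.95, -0.0], [0.0, -0.0, -1.0]]
ft_force: [1.1, -0.1, 0.6]
finger_gap: 0.701
```

Call:
{"api": "servo_tool", "payload": {"commands": [[-0.8,-0.6,0,0,0,0.015],[-0.8,-0.6,0,0,0,0.018],[-0.8,-0.6,0,0,0,0],[-0.4,-0.3,0,0,0,0],[0,0,0,0,0,0]]}}

```text
time: 1.57
position: [0.3894, 0.3262, 0.4047]
ee_rot: [[-0.864, 0.503, 0.0], [0.503, 0.864, -0.001], [-0.001, -0.0, -1.0]]
ft_force: [1.2, 0.3, 0.2]
finger_gap: 0.701
```

```bash
python3 - <<'E'
from rig import arm, optics
from h import *
import cv2
s=arm.observe(); print({k:np.round(v,4).tolist() for k,v in s.items() if k in("time","position","ee_rot","ft_force")})
c=optics.read_camera("wrist"); cv2.imwrite("pics/w1.png",c["image"][:,:,::-1]); np.savez("w1.npz",**c)
P=cloud(c);ok=c["depth"]>0
m=ok&(np.hypot(P[...,0]-.437,P[...,1]-.285)<.05)&(P[...,2]>.02)&(P[...,2]<.16)
q=P[m];t=q[q[:,2]>.138];h=q[(q[:,2]>.065)&(q[:,2]<.1)]
print(len(t),t.mean(0),cv2.minAreaRect((t[:,:2]*1000).astype(np.float32)),h.mean(0))
E
```

```text
{'time': 1.5667, 'position': [0.3894, 0.3262, 0.4047], 'ee_rot': [[-0.8642, 0.5032, 0.0002], [0.5032, 0.8642, -0.0006], [-0.0005, -0.0004, -1.0]], 'ft_force': [1.1833, 0.3477, 0.2209]}
447 [0.43514643 0.28539414 0.14541167] ((436.5483093261719, 284.4163513183594), (14.016182899475098, 20.237594604492188), 62.21748733520508) [0.42412285 0.29121011 0.08972404]
```

View pics/w1.png

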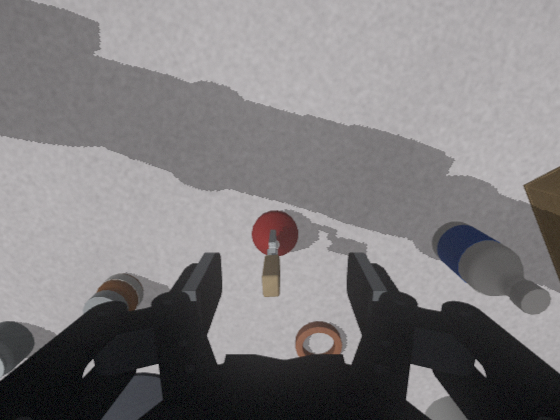

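Call:
{"api": "servo_tool", "payload": {"commands": [[0,0,0,0,0,-0.0067],[-0.76,-0.19,0.2,0,0,0],[-0.76,-0.19,0.5,0,0,0],[-0.76,-0.19,0.5,0,0,0],[-0.78,-0.18,0.5,0,0,0],[0,0,0.5,0,0,0],[0,0,0.5,0,0,0],[0,0,0,0,0,0],[0,0,0,0,0,0]], "grip": 50}}

```text
time: 2.37
position: [0.4343, 0.2882, 0.3501]
ee_rot: [[-0.887, 0.461, -0.002], [0.461, 0.887, -0.001], [0.001, -0.001, -1.0]]
ft_force: [0.7, 0.2, -0.8]
finger_gap: 0.58
```

```bash
python3 - <<'E'
from rig import arm, optics
from h import *
import cv2
s=arm.observe(); print({k:np.round(v,4).tolist() for k,v in s.items() if k in("time","position","ee_rot","ft_force")})
c=optics.read_camera("wrist"); cv2.imwrite("pics/w2.png",c["image"][:,:,::-1])
P=cloud(c);ok=c["depth"]>0
m=ok&(np.hypot(P[...,0]-.437,P[...,1]-.285)<.04)&(P[...,2]>.02)&(P[...,2]<.16)
q=P[m];t=q[q[:,2]>.140];h=q[(q[:,2]>.065)&(q[:,2]<.1)]
print(len(t),t.mean(0),cv2.minAreaRect((t[:,:2]*1000).astype(np.float32)),h.mean(0))
E
```

```text
{'time': 2.3667, 'position': [0.4343, 0.2882, 0.3501], 'ee_rot': [[-0.8873, 0.4612, -0.0016], [0.4612, 0.8873, -0.0005], [0.0012, -0.0012, -1.0]], 'ft_force': [0.7438, 0.1902, -0.7579]}
765 [0.43588948 0.28483002 0.14595588] ((436.7041931152344, 284.3732604980469), (13.351364135742188, 20.1334171295166), 62.66213607788086) [0.42392009 0.29106338 0.0931547 ]
```

View pics/w2.png

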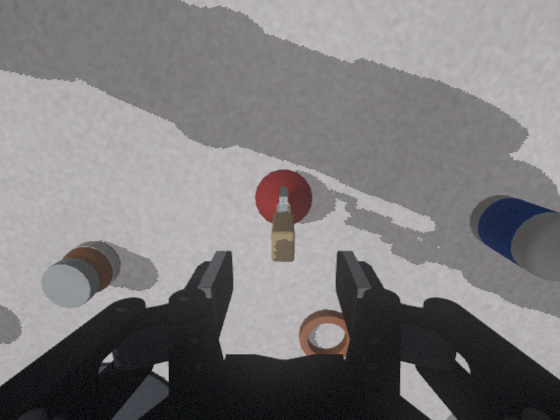

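Call:
{"api": "servo_tool", "payload": {"commands": [[-0.1,-0.06,0.4,0,0,0],[-0.1,-0.05,0.6,0,0,0],[0,0,0.6,0,0,0],[0,0,0.6,0,0,0],[0,0,0.6,0,0,0],[0,0,0.3,0,0,0],[0,0,0.15,0,0,0],[0,0,0,0,0,0],[0,0,0,0,0,0]]}}

```text
time: 3.17
position: [0.4381, 0.2831, 0.2862]
ee_rot: [[-0.886, 0.463, 0.001], [0.463, 0.886, 0.0], [-0.0, 0.001, -1.0]]
ft_force: [0.6, 0.2, -0.1]
finger_gap: 0.59
```

Call:
{"api": "servo_tool", "payload": {"commands": [[0,0,0,0,0,0],[0,0,0,0,0,0],[0,0,0,0,0,0],[0,0,0,0,0,0],[0,0,0,0,0,0],[0,0,0,0,0,0],[0,0,0,0,0,0],[0,0,0,0,0,0]], "grip": 0, "squeeze": 40}}

```text
time: 3.83
position: [0.4382, 0.2831, 0.2862]
ee_rot: [[-0.886, 0.463, 0.001], [0.463, 0.886, 0.001], [-0.0, 0.001, -1.0]]
ft_force: [-0.1, 1.2, 4.8]
finger_gap: 0.157
```

Call:
{"api": "servo_tool", "payload": {"commands": [[0,0,-0.2,0,0,0],[0,0,-0.5,0,0,0],[0,0,-0.9,0,0,0],[0,0,-1,0,0,0],[0,0,-1,0,0,0],[0,0,-1,0,0,0],[0,0,-1,0,0,0],[0,0,-1,0,0,0],[0,0,-0.8,0,0,0],[0,0,-0.4,0,0,0],[0,0,0,0,0,0],[0,0,0,0,0,0]]}}

```text
time: 4.83
position: [0.4378, 0.2828, 0.4411]
ee_rot: [[-0.886, 0.464, -0.001], [0.464, 0.886, -0.001], [0.0, -0.001, -1.0]]
ft_force: [0.8, 1.1, -4.1]
finger_gap: 0.157
```

Call:
{"api": "servo_tool", "payload": {"commands": [[0,0,0,0,0,0],[0,0,0,0,0,-0.018],[0,0,0,0,0,-0.018],[0,0,0,0,0,-0.018],[0,0,0,0,0,-0.006],[0,0,0,0,0,0]]}}

```text
time: 5.33
position: [0.4378, 0.2828, 0.4402]
ee_rot: [[-0.995, 0.103, -0.002], [0.103, 0.995, -0.002], [0.002, -0.002, -1.0]]
ft_force: [0.1, -0.9, -4.4]
finger_gap: 0.157
```

```bash
python3 - <<'E'
from rig import arm, optics
from h import *
import cv2
for i in range(3):
  s=arm.observe(); print({k:np.round(v,4).tolist() for k,v in s.items() if k in("time","position","ee_rot","ft_force")})
  c=optics.read_camera("scene")
cv2.imwrite("pics/s3.png",c["image"][:,:,::-1])
c=optics.read_camera("wrist");cv2.imwrite("pics/w3.png",c["image"][:,:,::-1])
E
```

```text
{'time': 5.3333, 'position': [0.4378, 0.2828, 0.4402], 'ee_rot': [[-0.9947, 0.103, -0.0021], [0.103, 0.9947, -0.0018], [0.0019, -0.002, -1.0]], 'ft_force': [0.0867, -0.9442, -4.3933]}
{'time': 5.3833, 'position': [0.4378, 0.2828, 0.4404], 'ee_rot': [[-0.9944, 0.106, -0.0019], [0.106, 0.9944, -0.0016], [0.0017, -0.0018, -1.0]], 'ft_force': [-0.5723, 0.237, -3.9572]}
{'time': 5.4333, 'position': [0.4378, 0.2829, 0.4406], 'ee_rot': [[-0.9943, 0.1068, -0.0016], [0.1068, 0.9943, -0.0013], [0.0014, -0.0014, -1.0]], 'ft_force': [0.386, -0.0028, -4.62]}
```

View pics/s3.png

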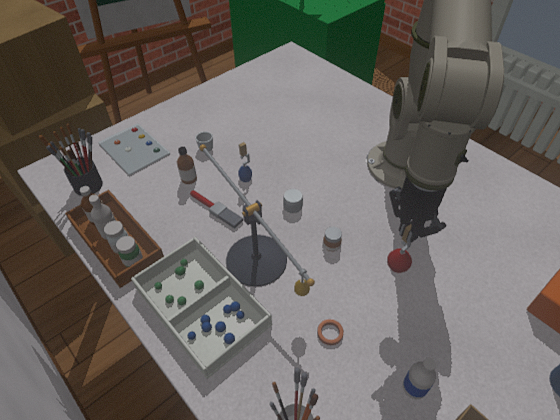

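View pics/w3.png

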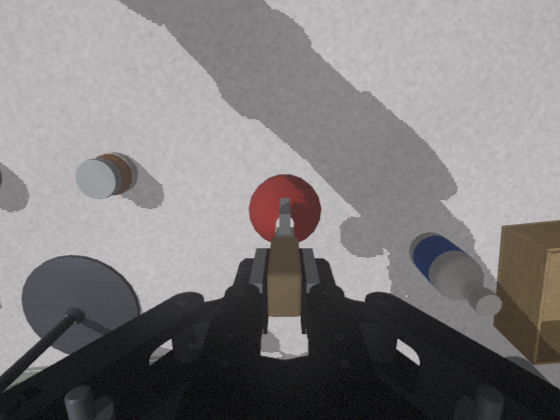

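Call:
{"api": "servo_tool", "payload": {"commands": [[0,-0.4,-0.1,0,0,0],[-0.3,-0.7,0,0,0,0],[-0.3,-0.95,0,0,0,0],[-0.3,-0.95,0,0,0,0],[-0.3,-0.95,0,0,0,0],[-0.3,-0.95,0,0,0,0],[-0.3,-0.95,0,0,0,0],[-0.3,-0.95,0,0,0,0],[-0.3,-0.95,0,0,0,0],[-0.3,-0.95,0,0,0,0],[-0.3,-0.95,0,0,0,0],[-0.3,-0.95,0,0,0,0]]}}

```text
time: 6.53
position: [0.4812, 0.0635, 0.4439]
ee_rot: [[-0.994, 0.106, 0.0], [0.106, 0.994, 0.0], [-0.0, 0.0, -1.0]]
ft_force: [0.1, 0.3, -4.5]
finger_gap: 0.157
```

Call:
{"api": "servo_tool", "payload": {"commands": [[-0.3,-0.95,0,0,0,0],[-0.3,-0.95,0,0,0,0],[-0.3,-0.95,0,0,0,0],[-0.3,-0.95,0,0,0,0],[-0.3,-0.95,0,0,0,0],[-0.3,-0.95,0,0,0,0],[-0.3,-0.95,0,0,0,0],[-0.3,-0.95,0,0,0,0],[-0.3,-0.95,0,0,0,0],[-0.3,-0.9,0,0,0,0],[-0.3,-0.5,0,0,0,0],[0,0,0,0,0,0]]}}

```text
time: 7.53
position: [0.5257, -0.1431, 0.4439]
ee_rot: [[-0.994, 0.11, 0.0], [0.11, 0.994, -0.002], [-0.0, -0.002, -1.0]]
ft_force: [0.2, 0.3, -4.4]
finger_gap: 0.154
```

Call:
{"api": "servo_tool", "payload": {"commands": [[0,0,0,0,0,0],[0,0,0,0,0,0],[0,0,0,0,0,0]]}}

```text
time: 7.78
position: [0.5261, -0.1388, 0.4437]
ee_rot: [[-0.995, 0.104, -0.0], [0.104, 0.995, 0.001], [0.0, 0.001, -1.0]]
ft_force: [-0.5, -0.0, -4.5]
finger_gap: 0.159
```

```bash
cat > look.py <<'E'
import sys
from rig import arm, optics
from h import *
import cv2
tag=sys.argv[1]
s=arm.observe(); print({k:np.round(v,4).tolist() for k,v in s.items() if k in("time","position","ee_rot","ft_force")})
for n in sys.argv[2:]:
  c=optics.read_camera(n);cv2.imwrite(f"pics/{n}_{tag}.png",c["image"][:,:,::-1]);np.savez(f"{n}_{tag}.npz",**c)
  if n=="wrist": continue
  P=cloud(c);ok=c["depth"]>0
  m=ok&(P[...,2]>.15)&(P[...,2]<.29)&(P[...,0]>.56)&(P[...,0]<.64)&(P[...,1]>-.3)&(P[...,1]<.22)
  # rod points: close to rod plane
  L=(P[...,1]+.036)*.9952+(P[...,0]-.6037)*.0983; X=(P[...,0]-.6037)*.9952-(P[...,1]+.036)*.0983
  for a,b in((-.225,-.05),(.05,.18)):
    k=ok&(abs(X)<.012)&(L>a)&(L<b)&(abs(P[...,2]-.215)<.3*abs(L)+.012)
    if k.sum()>20:
      z=P[...,2][k];l=L[k];f=np.polyfit(l,z,1)
      for _ in range(4):
        r=z-np.polyval(f,l);g=abs(r)<.006;f=np.polyfit(l[g],z[g],1)
      print(n,(a,b),k.sum(),g.sum(),"tilt",round(-np.arctan(f[0]),4),"z0",round(f[1],4),"X",np.median(X[k]).round(4))
E
python3 look.py 4 scene top wrist
```

```text
{'time': 7.7833, 'position': [0.5261, -0.1388, 0.4437], 'ee_rot': [[-0.9946, 0.1036, -0.0001], [0.1036, 0.9946, 0.0007], [0.0002, 0.0007, -1.0]], 'ft_force': [-0.5025, -0.0289, -4.483]}
scene (-0.225, -0.05) 253 252 tilt 0.1668 z0 0.219 X 0.001
scene (0.05, 0.18) 235 233 tilt 0.1629 z0 0.219 X 0.0004
top (-0.225, -0.05) 48 47 tilt 0.1349 z0 0.2208 X 0.0004
top (0.05, 0.18) 150 147 tilt 0.1694 z0 0.2196 X -0.0002
```

```bash
python3 - <<'E'
from h import *
import cv2
c=load("scene_4.npz"); cv2.imwrite("pics/a.png",cv2.resize(c["image"][60:260,150:400,::-1],None,fx=3,fy=3,interpolation=cv2.INTER_CUBIC))
E
```

```text
(no output)
```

View pics/a.png

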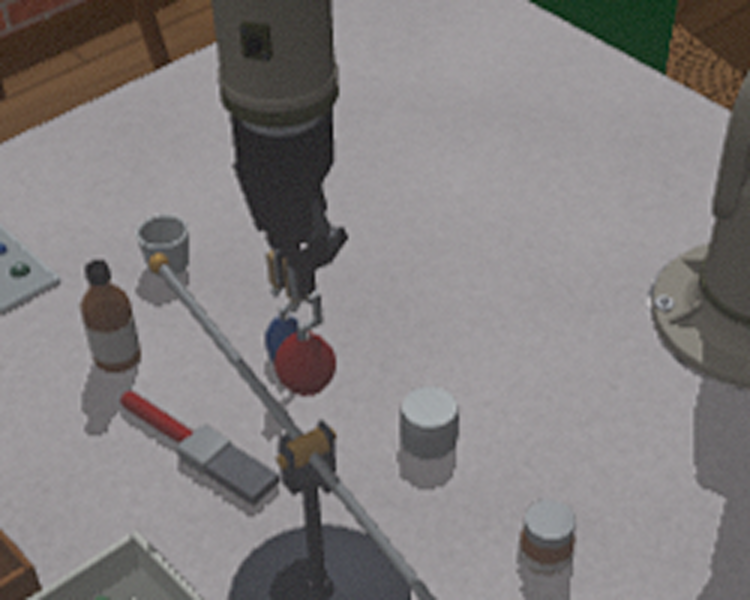

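View pics/wrist_4.png

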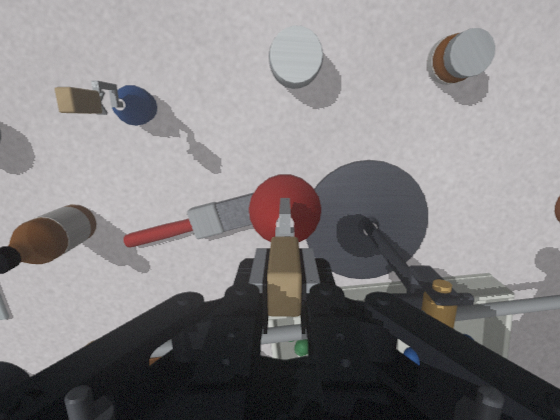

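Call:
{"api": "servo_tool", "payload": {"commands": [[0,-0.5,0,0,0,0],[-0.2,-0.5,0,0,0,0],[-0.4,0,0,0,0,0],[-0.4,0,0,0,0,0],[-0.4,0,0,0,0,0],[-0.3,0,0,0,0,0],[-0.3,0,0,0,0,0],[0,0,0,0,0,0],[0,0,0,0,0,0]]}}

```text
time: 8.68
position: [0.5643, -0.1635, 0.4433]
ee_rot: [[-0.995, 0.104, -0.001], [0.104, 0.995, -0.0], [0.001, -0.0, -1.0]]
ft_force: [0.4, 0.6, -3.0]
finger_gap: 0.16
```

```bash
python3 look.py 5 scene top; python3 - <<'E'
from h import *
import cv2
c=load("scene_5.npz"); cv2.imwrite("pics/a5.png",cv2.resize(c["image"][80:240,170:370,::-1],None,fx=3.7,fy=3.7,interpolation=cv2.INTER_CUBIC))
E
```

```text
{'time': 8.6833, 'position': [0.5643, -0.1635, 0.4433], 'ee_rot': [[-0.9945, 0.1044, -0.001], [0.1044, 0.9945, -0.0004], [0.0009, -0.0005, -1.0]], 'ft_force': [0.3625, 0.5703, -2.954]}
scene (-0.225, -0.05) 308 243 tilt 0.1662 z0 0.2191 X -0.0001
scene (0.05, 0.18) 235 233 tilt 0.1678 z0 0.2197 X 0.0004
top (-0.225, -0.05) 45 45 tilt 0.1968 z0 0.2164 X 0.0016
top (0.05, 0.18) 151 147 tilt 0.1623 z0 0.2187 X -0.0002
```

View pics/a5.png

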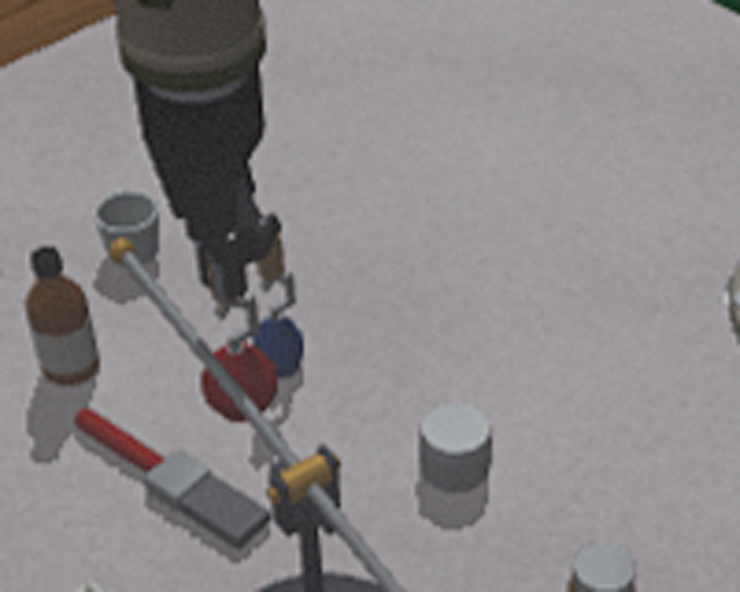

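Call:
{"api": "servo_tool", "payload": {"commands": [[-0.2,0,0,0,0,0],[-0.25,0,0,0,0,0],[-0.25,0,0,0,0,0],[-0.25,0,0,0,0,0],[-0.25,0,0,0,0,0],[-0.2,0,0,0,0,0],[0,0,0,0,0,0],[0,0,0,0,0,0]]}}

```text
time: 9.45
position: [0.5919, -0.1667, 0.4434]
ee_rot: [[-0.994, 0.105, -0.001], [0.105, 0.994, -0.0], [0.001, -0.0, -1.0]]
ft_force: [-0.0, 0.3, -3.4]
finger_gap: 0.157
```

```bash
python3 look.py 6 scene top; python3 - <<'E'
from h import *
import cv2
c=load("scene_6.npz"); cv2.imwrite("pics/a6.png",cv2.resize(c["image"][100:220,170:320,::-1],None,fx=5,fy=5,interpolation=cv2.INTER_CUBIC))
E
```

```text
{'time': 9.45, 'position': [0.5919, -0.1667, 0.4434], 'ee_rot': [[-0.9945, 0.1048, -0.0007], [0.1048, 0.9945, -0.0004], [0.0006, -0.0004, -1.0]], 'ft_force': [-0.0285, 0.3092, -3.3883]}
scene (-0.225, -0.05) 423 112 tilt 0.208 z0 0.2105 X 0.0015
scene (0.05, 0.18) 237 233 tilt 0.1676 z0 0.2197 X 0.0003
top (-0.225, -0.05) 54 54 tilt 0.1863 z0 0.2175 X 0.0
top (0.05, 0.18) 149 147 tilt 0.1592 z0 0.218 X -0.0002
```

View pics/a6.png

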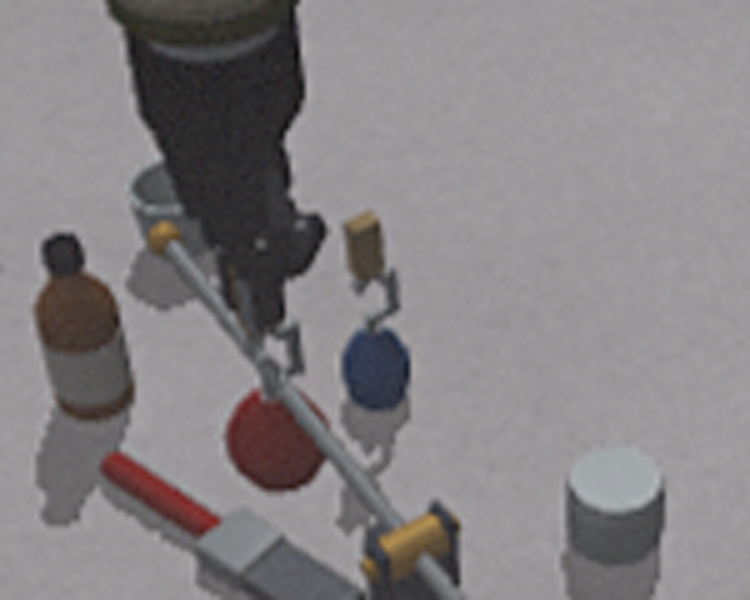

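Call:
{"api": "servo_tool", "payload": {"commands": [[-0.05,0,0.1,0,0,0],[0,0,0.15,0,0,0],[0,0,0.15,0,0,0],[0,0,0.15,0,0,0],[0,0,0.15,0,0,0],[0,0,0.15,0,0,0],[0,0,0.15,0,0,0],[0,0,0.15,0,0,0],[0,0,0.15,0,0,0],[0,0,0.1,0,0,0],[0,0,0,0,0,0],[0,0,0,0,0,0]]}}

```text
time: 10.55
position: [0.5928, -0.1669, 0.4158]
ee_rot: [[-0.994, 0.105, 0.0], [0.105, 0.994, -0.0], [-0.0, -0.0, -1.0]]
ft_force: [1.5, -2.3, -1.9]
finger_gap: 0.16
```

```bash
python3 look.py 7 scene top; python3 - <<'E'
from h import *
import cv2
c=load("scene_7.npz"); cv2.imwrite("pics/a7.png",cv2.resize(c["image"][100:220,170:320,::-1],None,fx=5,fy=5,interpolation=cv2.INTER_CUBIC))
E
```

```text
{'time': 10.55, 'position': [0.5928, -0.1669, 0.4158], 'ee_rot': [[-0.9945, 0.105, 0.0003], [0.105, 0.9945, -0.0004], [-0.0004, -0.0003, -1.0]], 'ft_force': [1.5466, -2.3499, -1.9499]}
scene (-0.225, -0.05) 380 203 tilt 0.0481 z0 0.2193 X 0.0022
scene (0.05, 0.18) 226 225 tilt 0.0509 z0 0.2194 X 0.0002
top (-0.225, -0.05) 48 48 tilt 0.0688 z0 0.2174 X -0.0005
top (0.05, 0.18) 154 154 tilt 0.0503 z0 0.2189 X -0.0002
```

View pics/a7.png

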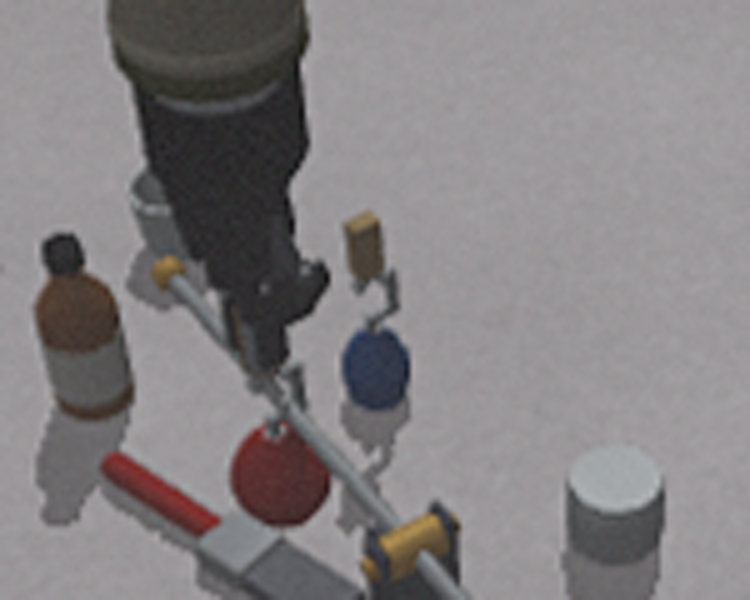

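Call:
{"api": "servo_tool", "payload": {"commands": [[0,0,0.1,0,0,0],[0,0,0.12,0,0,0],[0,0,0.12,0,0,0],[0,0,0.12,0,0,0],[0,0,0.12,0,0,0],[0,0,0.12,0,0,0],[0,0,0.12,0,0,0],[0,0,0.1,0,0,0],[0,0,0.08,0,0,0],[0,0,0,0,0,0],[0,0,0,0,0,0]]}}

```text
time: 11.57
position: [0.5928, -0.1665, 0.3957]
ee_rot: [[-0.995, 0.104, 0.0], [0.104, 0.995, 0.0], [-0.0, 0.0, -1.0]]
ft_force: [4.0, -0.6, -1.2]
finger_gap: 0.157
```

```bash
python3 look.py 8 scene top; python3 -c "
from rig import arm;print(arm.observe()['ft_force'])"
```

```text
{'time': 11.5667, 'position': [0.5928, -0.1665, 0.3957], 'ee_rot': [[-0.9945, 0.1044, 0.0003], [0.1044, 0.9945, 0.0002], [-0.0003, 0.0002, -1.0]], 'ft_force': [4.0461, -0.6134, -1.2334]}
scene (-0.225, -0.05) 322 83 tilt -0.1541 z0 0.2303 X 0.0027
scene (0.05, 0.18) 211 207 tilt -0.1067 z0 0.2188 X 0.0007
top (-0.225, -0.05) 41 41 tilt -0.0923 z0 0.2187 X -0.0006
top (0.05, 0.18) 161 160 tilt -0.0972 z0 0.2193 X 0.0
[ 4.05611118 -0.01913592 -0.41220939]
```

Call:
{"api": "servo_tool", "payload": {"commands": [[-0.05,0,0,0,0,0],[-0.05,0,0.05,0,0,0],[0,0,0.05,0,0,0],[0,0,0,0,0,0],[0,0,0,0,0,0]]}}

```text
time: 12.08
position: [0.5944, -0.1667, 0.3932]
ee_rot: [[-0.994, 0.105, -0.002], [0.105, 0.994, 0.001], [0.002, 0.0, -1.0]]
ft_force: [-2.4, 1.3, 0.1]
finger_gap: 0.159
```

```bash
python3 look.py 9 scene top; python3 -c "
from rig import arm;print(arm.observe()['ft_force'],arm.observe()['position'])"; python3 - <<'E'
from h import *
import cv2
c=load("scene_9.npz"); cv2.imwrite("pics/a9.png",cv2.resize(c["image"][100:220,170:320,::-1],None,fx=5,fy=5,interpolation=cv2.INTER_CUBIC))
E
```

```text
{'time': 12.0833, 'position': [0.5944, -0.1667, 0.3932], 'ee_rot': [[-0.9945, 0.1048, -0.0018], [0.1048, 0.9945, 0.0007], [0.0018, 0.0005, -1.0]], 'ft_force': [-2.4258, 1.3322, 0.1289]}
scene (-0.225, -0.05) 284 166 tilt -0.1188 z0 0.2197 X 0.0026
scene (0.05, 0.18) 215 213 tilt -0.1121 z0 0.2198 X 0.0008
top (-0.225, -0.05) 42 42 tilt -0.1176 z0 0.2193 X -0.0001
top (0.05, 0.18) 162 161 tilt -0.1136 z0 0.2193 X -0.0001
[-3.09978388  2.0678855   0.25892315] [ 0.59438014 -0.16677179  0.39335721]
```

View pics/a9.png

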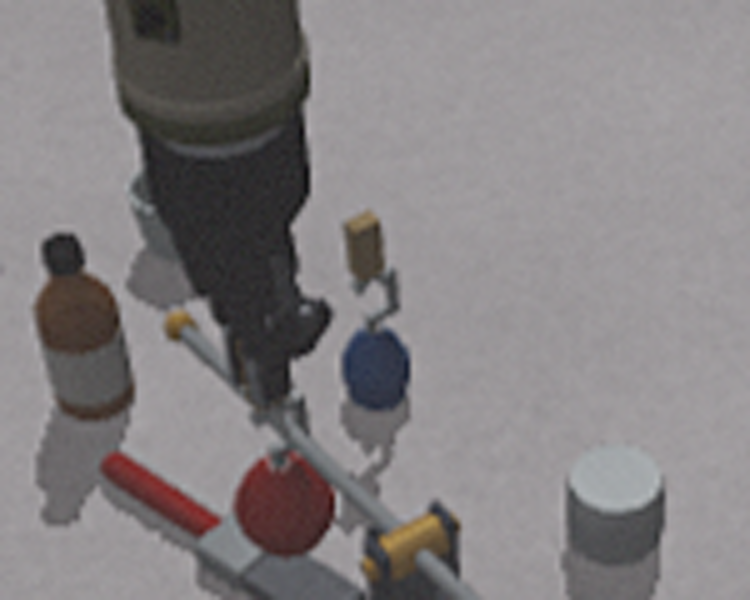

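Call:
{"api": "servo_tool", "payload": {"commands": [[0.04,0,0,0,0,0],[0,0,0.03,0,0,0],[0,0,0,0,0,0],[0,0,0,0,0,0]]}}

```text
time: 12.52
position: [0.5939, -0.1667, 0.3931]
ee_rot: [[-0.995, 0.105, 0.0], [0.105, 0.995, 0.0], [-0.0, 0.0, -1.0]]
ft_force: [-0.6, 2.4, 0.4]
finger_gap: 0.161
```

```bash
python3 look.py 10 top top
```

```text
{'time': 12.5167, 'position': [0.5939, -0.1667, 0.3931], 'ee_rot': [[-0.9945, 0.1046, 0.0001], [0.1046, 0.9945, 0.0002], [-0.0001, 0.0002, -1.0]], 'ft_force': [-0.5832, 2.4291, 0.3864]}
top (-0.225, -0.05) 43 41 tilt -0.1108 z0 0.218 X -0.0005
top (0.05, 0.18) 162 160 tilt -0.1138 z0 0.2195 X -0.0003
top (-0.225, -0.05) 44 43 tilt -0.0956 z0 0.2181 X -0.0005
top (0.05, 0.18) 161 159 tilt -0.1253 z0 0.2179 X -0.0004
```

Call:
{"api": "servo_tool", "payload": {"commands": [[0,0,0,0,0,0],[0,0,0,0,0,0],[0,0,0,0,0,0],[0,0,0,0,0,0],[0,0,0,0,0,0],[0,0,0,0,0,0]], "grip": 28}}

```text
time: 13.12
position: [0.5939, -0.167, 0.3931]
ee_rot: [[-0.994, 0.105, 0.0], [0.105, 0.994, -0.0], [-0.0, -0.0, -1.0]]
ft_force: [0.3, -0.1, -0.3]
finger_gap: 0.33
```

```bash
python3 look.py 11 scene top; python3 - <<'E'
from h import *
import cv2
c=load("scene_11.npz"); cv2.imwrite("pics/a11.png",cv2.resize(c["image"][100:220,170:320,::-1],None,fx=5,fy=5,interpolation=cv2.INTER_CUBIC))
E
```

```text
{'time': 13.1167, 'position': [0.5939, -0.167, 0.3931], 'ee_rot': [[-0.9945, 0.105, 0.0001], [0.105, 0.9945, -0.0002], [-0.0001, -0.0002, -1.0]], 'ft_force': [0.2716, -0.096, -0.2694]}
scene (-0.225, -0.05) 328 65 tilt -0.3356 z0 0.2608 X 0.0034
scene (0.05, 0.18) 211 209 tilt -0.1383 z0 0.2197 X 0.0005
top (-0.225, -0.05) 43 43 tilt -0.1165 z0 0.2172 X -0.0004
top (0.05, 0.18) 164 156 tilt -0.1385 z0 0.2189 X -0.0003
```

View pics/a11.png

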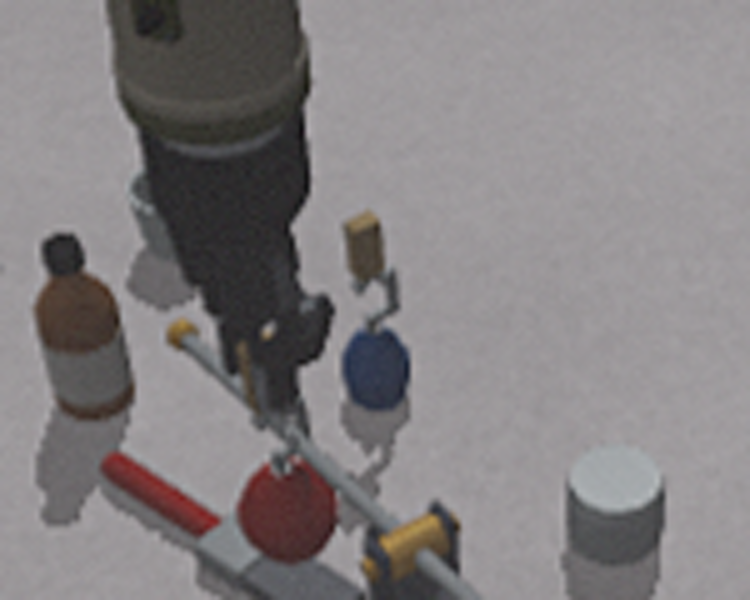

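Call:
{"api": "servo_tool", "payload": {"commands": [[0,0,-0.3,0,0,0],[0,0,-0.6,0,0,0],[0,0,-0.9,0,0,0],[0,0,-1,0,0,0],[0,0,-0.6,0,0,-0.016],[0.8,-0.6,0,0,0,0],[1,-0.8,0,0,0,0],[1,-0.8,0,0,0,0],[1,-0.8,0,0,0,0],[1,-0.8,0,0,0,0],[1,-0.8,0,0,0,0],[1,-0.8,0,0,0,0]]}}

```text
time: 14.22
position: [0.4562, -0.2752, 0.4625]
ee_rot: [[-1.0, 0.005, 0.002], [0.005, 1.0, -0.0], [-0.002, -0.0, -1.0]]
ft_force: [-0.1, -0.0, 0.4]
finger_gap: 0.329
```

Call:
{"api": "servo_tool", "payload": {"commands": [[0.9,-0.8,0.6,0,0,0],[0.6,-0.5,1,0,0,0],[0.2,-0.2,1,0,0,0],[0,0,1,0,0,0],[0,0,0.8,0,0,0],[0,0,0.4,0,0,0],[0,0,0,0,0,0],[0,0,0,0,0,0]], "grip": 50}}

```text
time: 14.88
position: [0.4235, -0.3043, 0.366]
ee_rot: [[-1.0, 0.004, 0.0], [0.004, 1.0, -0.0], [-0.0, -0.0, -1.0]]
ft_force: [-0.1, 1.3, -0.2]
finger_gap: 0.588
```

```bash
python3 look.py 12 scene top wrist; python3 - <<'E'
from h import *
import cv2
c=load("scene_12.npz"); cv2.imwrite("pics/a12.png",cv2.resize(c["image"][100:260,170:370,::-1],None,fx=3.7,fy=3.7,interpolation=cv2.INTER_CUBIC))
c=load("wrist_12.npz")
P=cloud(c);ok=c["depth"]>0
m=ok&(np.hypot(P[...,0]-.424,P[...,1]+.3045)<.04)&(P[...,2]>.02)&(P[...,2]<.16)
q=P[m];t=q[q[:,2]>.140];h=q[(q[:,2]>.065)&(q[:,2]<.1)]
print(len(t),t.mean(0),cv2.minAreaRect((t[:,:2]*1000).astype(np.float32)),h.mean(0))
E
```

```text
{'time': 14.8833, 'position': [0.4235, -0.3043, 0.366], 'ee_rot': [[-1.0, 0.0045, 0.0004], [0.0045, 1.0, -0.0004], [-0.0004, -0.0004, -1.0]], 'ft_force': [-0.0802, 1.2796, -0.1785]}
scene (-0.225, -0.05) 328 88 tilt -0.2767 z0 0.2491 X 0.0016
scene (0.05, 0.18) 214 213 tilt -0.1373 z0 0.2193 X 0.0004
top (-0.225, -0.05) 248 187 tilt -0.1362 z0 0.2185 X -0.0001
top (0.05, 0.18) 162 161 tilt -0.1369 z0 0.2192 X -0.0001
664 [ 0.42318288 -0.30691732  0.14592617] ((424.1268005371094, -306.9249572753906), (14.012456893920898, 19.941328048706055), 84.8328857421875) [ 0.40958271 -0.30580844  0.09279375]
```

View pics/a12.png

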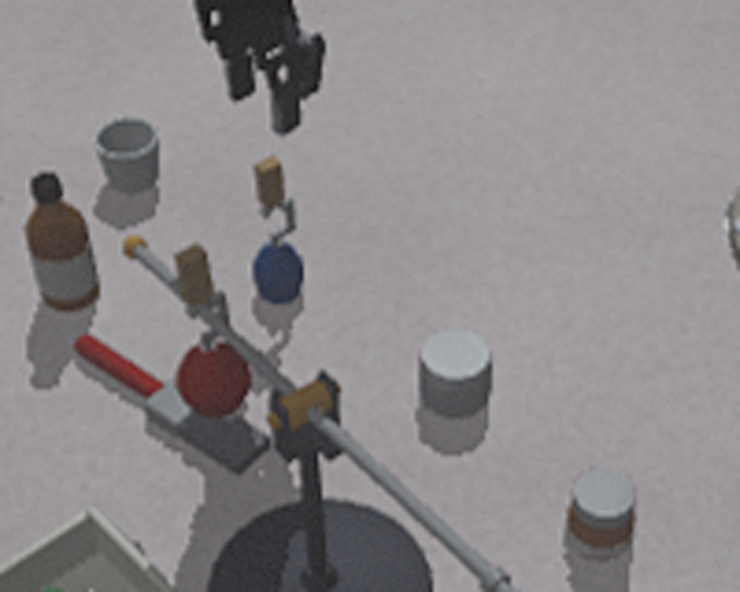

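View pics/wrist_12.png

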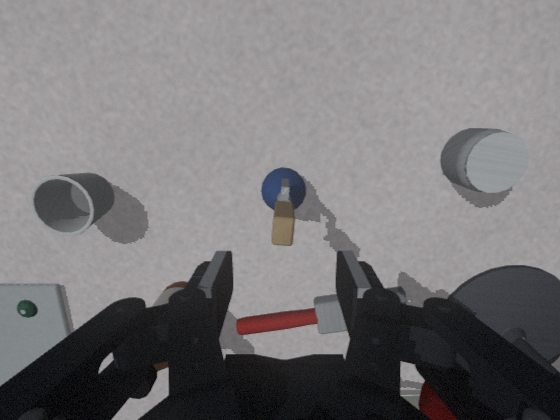

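Call:
{"api": "servo_tool", "payload": {"commands": [[0,-0.1,0.2,0,0,0.013],[-0.03,0,0.5,0,0,0],[0,0,0.7,0,0,0],[0,0,0.8,0,0,0],[0,0,0.7,0,0,0],[0,0,0.6,0,0,0],[0,0,0.35,0,0,0],[0,0,0.15,0,0,0],[0,0,0,0,0,0]]}}

```text
time: 15.78
position: [0.4238, -0.3061, 0.2847]
ee_rot: [[-0.996, 0.086, -0.001], [0.086, 0.996, 0.0], [0.001, 0.0, -1.0]]
ft_force: [0.5, -0.0, -0.2]
finger_gap: 0.588
```

Call:
{"api": "servo_tool", "payload": {"commands": [[0,0,0,0,0,0],[0,0,0,0,0,0],[0,0,0,0,0,0],[0,0,0,0,0,0],[0,0,0,0,0,0],[0,0,0,0,0,0],[0,0,0,0,0,0]], "grip": 0, "squeeze": 40}}

```text
time: 16.37
position: [0.4242, -0.3063, 0.2858]
ee_rot: [[-0.996, 0.086, 0.001], [0.086, 0.996, -0.0], [-0.001, -0.0, -1.0]]
ft_force: [-0.1, 0.9, 6.5]
finger_gap: 0.158
```

```bash
python3 look.py 13 wrist
```

```text
{'time': 16.3667, 'position': [0.4242, -0.3063, 0.2858], 'ee_rot': [[-0.9963, 0.0858, 0.0013], [0.0858, 0.9963, -0.0005], [-0.0014, -0.0004, -1.0]], 'ft_force': [-0.1289, 0.9034, 6.4734]}
```

View pics/wrist_13.png

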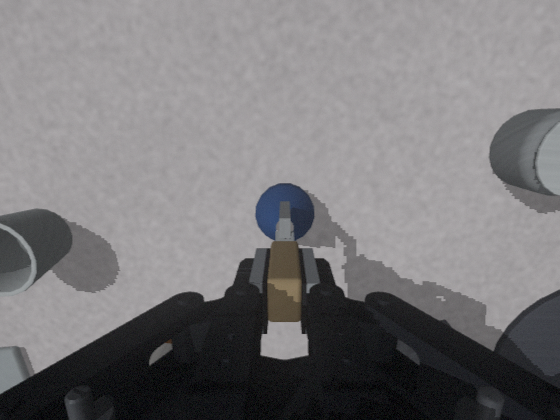

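Call:
{"api": "servo_tool", "payload": {"commands": [[0,0,-0.2,0,0,0],[0,0,-0.5,0,0,0],[0,0,-0.9,0,0,0],[0,0,-1,0,0,0],[0,0,-1,0,0,0],[0,0,-1,0,0,0],[0,0,-1,0,0,0],[0,0,-0.9,0,0,0],[0,0,-0.6,0,0,0.002],[0,0,-0.25,0,0,0],[0,0,0,0,0,0],[0,0,0,0,0,0]]}}

```text
time: 17.42
position: [0.4236, -0.3061, 0.4317]
ee_rot: [[-0.995, 0.098, -0.001], [0.098, 0.995, 0.0], [0.001, 0.0, -1.0]]
ft_force: [-0.1, 0.5, -3.4]
finger_gap: 0.16
```

Call:
{"api": "servo_tool", "payload": {"commands": [[0,0.4,0,0,0,0],[-0.2,0.7,0,0,0,0],[-0.2,0.95,0,0,0,0],[-0.2,0.95,0,0,0,0],[-0.2,0.95,0,0,0,0],[-0.2,0.95,0,0,0,0],[-0.2,0.95,0,0,0,0],[-0.2,0.95,0,0,0,0],[-0.2,0.95,0,0,0,0],[-0.2,0.95,0,0,0,0],[-0.2,0.95,0,0,0,0],[-0.2,0.95,0,0,0,0]]}}

```text
time: 18.42
position: [0.4884, -0.0979, 0.431]
ee_rot: [[-0.995, 0.098, -0.002], [0.098, 0.995, 0.0], [0.002, -0.0, -1.0]]
ft_force: [-0.2, 0.2, -1.4]
finger_gap: 0.157
```

Call:
{"api": "servo_tool", "payload": {"commands": [[-0.2,0.95,0,0,0,0],[-0.2,0.95,0,0,0,0],[-0.3,0.95,0,0,0,0],[-0.3,0.95,0,0,0,0],[-0.3,0.95,0,0,0,0],[-0.3,0.95,0,0,0,0],[-0.3,0.9,0,0,0,0],[-0.2,0.8,0,0,0,0],[-0.1,0.5,0,0,0,0],[0,0.2,0,0,0,0],[0,0,0,0,0,0],[0,0,0,0,0,0]]}}

```text
time: 19.42
position: [0.5481, 0.0565, 0.4319]
ee_rot: [[-0.995, 0.099, -0.0], [0.099, 0.995, -0.001], [0.0, -0.001, -1.0]]
ft_force: [0.1, -0.7, -1.7]
finger_gap: 0.155
```

```bash
python3 look.py 14 scene top;python3 look.py 14 ; python3 - <<'E'
from h import *
import cv2
c=load("scene_14.npz"); cv2.imwrite("pics/a14.png",cv2.resize(c["image"][100:310,170:420,::-1],None,fx=2.8,fy=2.8,interpolation=cv2.INTER_CUBIC))
E
```

```text
{'time': 19.4167, 'position': [0.5481, 0.0565, 0.4319], 'ee_rot': [[-0.995, 0.0994, -0.0005], [0.0994, 0.995, -0.0007], [0.0004, -0.0007, -1.0]], 'ft_force': [0.0974, -0.6799, -1.7385]}
scene (-0.225, -0.05) 328 85 tilt -0.2615 z0 0.2463 X 0.0017
scene (0.05, 0.18) 214 213 tilt -0.1338 z0 0.2197 X 0.0007
top (-0.225, -0.05) 247 186 tilt -0.1369 z0 0.219 X 0.0001
{'time': 19.5167, 'position': [0.5481, 0.0559, 0.4322], 'ee_rot': [[-0.9949, 0.1005, 0.0001], [0.1005, 0.9949, -0.0004], [-0.0001, -0.0004, -1.0]], 'ft_force': [0.0728, -0.0937, -2.2146]}
```

View pics/a14.png

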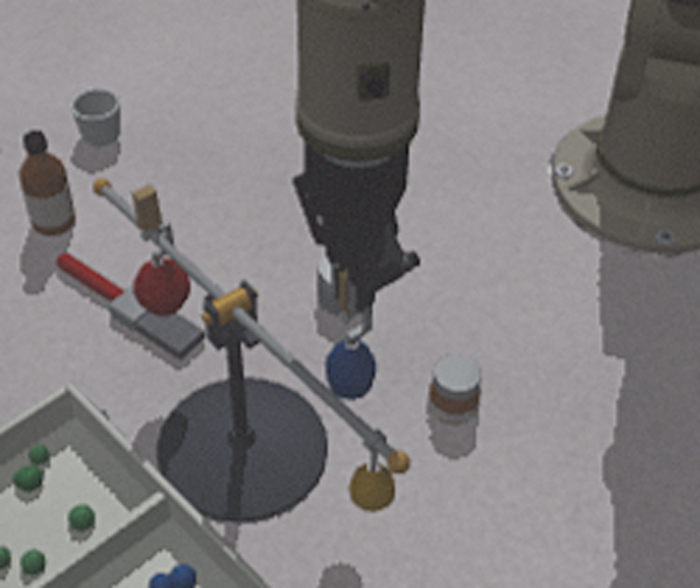

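Call:
{"api": "servo_tool", "payload": {"commands": [[0,0.2,-0.04,0,0,0],[-0.2,0.15,0,0,0,0],[-0.35,0,0,0,0,0],[-0.35,0,0,0,0,0],[-0.35,0,0,0,0,0],[-0.35,0,0,0,0,0],[-0.35,0,0,0,0,0],[-0.35,0,0,0,0,0],[-0.35,0,0,0,0,0],[-0.3,0,0,0,0,0],[-0.2,0,0,0,0,0],[0,0,0,0,0,0]]}}

```text
time: 20.52
position: [0.6124, 0.0579, 0.4326]
ee_rot: [[-0.995, 0.099, -0.0], [0.099, 0.995, -0.0], [0.0, -0.001, -1.0]]
ft_force: [-0.1, -0.2, -2.5]
finger_gap: 0.16
```

Call:
{"api": "servo_tool", "payload": {"commands": [[0,0,0,0,0,0],[0,0,0,0,0,0]]}}

```text
time: 20.68
position: [0.6115, 0.0581, 0.4329]
ee_rot: [[-0.995, 0.099, -0.0], [0.099, 0.995, 0.0], [0.0, 0.0, -1.0]]
ft_force: [-0.0, 0.1, -2.1]
finger_gap: 0.162
```

```bash
python3 look.py 15 scene top;python3 look.py 15 ; python3 - <<'E'
from h import *
import cv2
c=load("scene_15.npz"); cv2.imwrite("pics/a15.png",cv2.resize(c["image"][150:300,220:400,::-1],None,fx=4,fy=4,interpolation=cv2.INTER_CUBIC))
E
```

```text
{'time': 20.6833, 'position': [0.6115, 0.0581, 0.4329], 'ee_rot': [[-0.9951, 0.0985, -0.0002], [0.0985, 0.9951, 0.0], [0.0003, 0.0, -1.0]], 'ft_force': [-0.0438, 0.0545, -2.1103]}
scene (-0.225, -0.05) 330 89 tilt -0.264 z0 0.2466 X 0.0015
scene (0.05, 0.18) 401 26 tilt 0.3884 z0 0.2454 X 0.0014
top (-0.225, -0.05) 250 188 tilt -0.1334 z0 0.2186 X -0.0001
{'time': 20.7833, 'position': [0.6114, 0.0581, 0.4331], 'ee_rot': [[-0.9951, 0.0985, 0.0], [0.0985, 0.9951, 0.0002], [-0.0, 0.0002, -1.0]], 'ft_force': [-0.0575, -0.3937, -2.6627]}
```

View pics/a15.png

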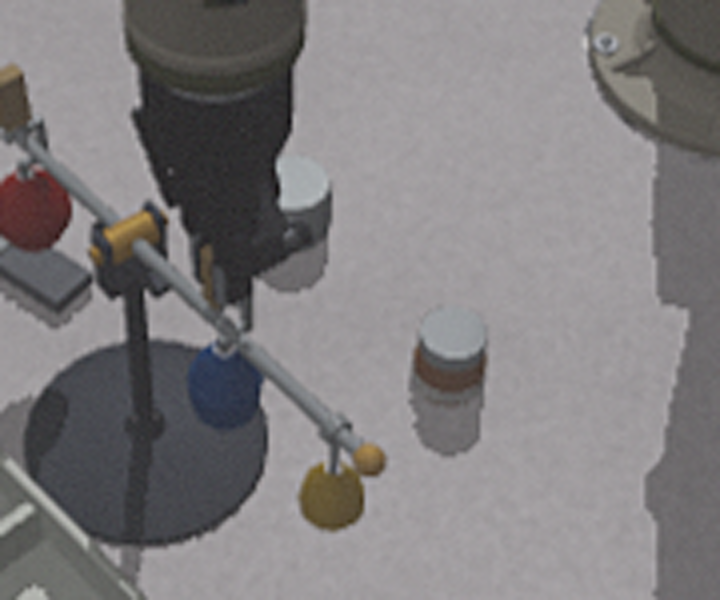

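Call:
{"api": "servo_tool", "payload": {"commands": [[-0.13,0,0,0,0,0],[0,0,0.1,0,0,0],[0,0,0.12,0,0,0],[0,0,0.12,0,0,0],[0,0,0.12,0,0,0],[0,0,0.12,0,0,0],[0,0,0.12,0,0,0],[0,0,0.12,0,0,0],[0,0,0.1,0,0,0],[0,0,0.08,0,0,0],[0,0,0,0,0,0],[0,0,0,0,0,0]]}}

```text
time: 21.78
position: [0.6142, 0.058, 0.4128]
ee_rot: [[-0.995, 0.098, -0.0], [0.098, 0.995, 0.0], [0.0, 0.0, -1.0]]
ft_force: [-1.7, 1.8, 0.6]
finger_gap: 0.162
```

```bash
python3 look.py 16 top;python3 look.py 16 scene;python3 look.py 16
```

```text
{'time': 21.7833, 'position': [0.6142, 0.058, 0.4128], 'ee_rot': [[-0.9952, 0.0983, -0.0004], [0.0983, 0.9952, 0.0001], [0.0004, 0.0001, -1.0]], 'ft_force': [-1.656, 1.8001, 0.6092]}
top (-0.225, -0.05) 266 188 tilt -0.0448 z0 0.2192 X -0.0003
{'time': 21.8333, 'position': [0.6142, 0.0579, 0.4129], 'ee_rot': [[-0.9951, 0.0984, -0.0003], [0.0984, 0.9951, 0.0002], [0.0003, 0.0001, -1.0]], 'ft_force': [-2.145, 2.3408, -1.2315]}
scene (-0.225, -0.05) 387 187 tilt -0.0412 z0 0.2189 X 0.0016
scene (0.05, 0.18) 357 192 tilt -0.0525 z0 0.2182 X 0.0018
{'time': 21.8833, 'position': [0.6142, 0.058, 0.413], 'ee_rot': [[-0.9952, 0.0984, -0.0003], [0.0984, 0.9952, 0.0002], [0.0003, 0.0002, -1.0]], 'ft_force': [-1.7688, 2.5356, -0.2078]}
```

Call:
{"api": "servo_tool", "payload": {"commands": [[0.025,0,0.05,0,0,0],[0,0,0.06,0,0,0],[0,0,0.06,0,0,0],[0,0,0.04,0,0,0],[0,0,0,0,0,0],[0,0,0,0,0,0],[0,0,0,0,0,0]]}}

```text
time: 22.47
position: [0.6138, 0.0578, 0.4087]
ee_rot: [[-0.995, 0.099, 0.0], [0.099, 0.995, -0.0], [-0.0, -0.0, -1.0]]
ft_force: [-1.8, 1.8, 0.1]
finger_gap: 0.157
```

```bash
python3 look.py 17 top;python3 look.py 17 scene;python3 look.py 17
```

```text
{'time': 22.4667, 'position': [0.6138, 0.0578, 0.4087], 'ee_rot': [[-0.9951, 0.0987, 0.0], [0.0987, 0.9951, -0.0001], [-0.0001, -0.0001, -1.0]], 'ft_force': [-1.8384, 1.7654, 0.0885]}
top (-0.225, -0.05) 271 195 tilt 0.0011 z0 0.2184 X -0.0008
{'time': 22.5167, 'position': [0.6138, 0.0578, 0.4087], 'ee_rot': [[-0.9951, 0.0988, -0.0], [0.0988, 0.9951, -0.0002], [-0.0, -0.0002, -1.0]], 'ft_force': [-1.3204, 0.9114, 0.3792]}
scene (-0.225, -0.05) 386 193 tilt -0.0005 z0 0.219 X 0.0015
scene (0.05, 0.18) 326 194 tilt -0.0103 z0 0.218 X 0.0018
{'time': 22.5667, 'position': [0.6138, 0.0578, 0.4088], 'ee_rot': [[-0.9951, 0.0987, 0.0001], [0.0987, 0.9951, -0.0001], [-0.0001, -0.0001, -1.0]], 'ft_force': [-1.471, 1.0186, -0.3081]}
```

Level and loaded; ease x back slightly and release.

Call:
{"api": "servo_tool", "payload": {"commands": [[0.02,0,0,0,0,0],[0,0,0,0,0,0]]}}

```text
time: 22.73
position: [0.6134, 0.0577, 0.4087]
ee_rot: [[-0.995, 0.099, 0.0], [0.099, 0.995, -0.0], [-0.0, -0.0, -1.0]]
ft_force: [-0.3, 0.5, 0.2]
finger_gap: 0.159
```

Call:
{"api": "servo_tool", "payload": {"commands": [[0,0,0,0,0,0],[0,0,0,0,0,0],[0,0,0,0,0,0],[0,0,0,0,0,0],[0,0,0,0,0,0],[0,0,0,0,0,0],[0,0,0,0,0,0],[0,0,0,0,0,0],[0,0,0,0,0,0]], "grip": 28}}

```text
time: 23.48
position: [0.6134, 0.0579, 0.4087]
ee_rot: [[-0.995, 0.099, -0.0], [0.099, 0.995, -0.0], [0.0, -0.0, -1.0]]
ft_force: [0.8, -0.1, -0.2]
finger_gap: 0.332
```

```bash
for i in 1 2; do python3 look.py 18$i top;python3 look.py 18$i scene;done; python3 - <<'E'
from h import *
import cv2
c=load("scene_182.npz"); cv2.imwrite("pics/a18.png",cv2.resize(c["image"][120:300,180:400,::-1],None,fx=3.3,fy=3.3,interpolation=cv2.INTER_CUBIC))
E
```

```text
{'time': 23.4833, 'position': [0.6134, 0.0579, 0.4087], 'ee_rot': [[-0.9951, 0.0986, -0.0001], [0.0986, 0.9951, -0.0001], [0.0001, -0.0001, -1.0]], 'ft_force': [0.7937, -0.0754, -0.1876]}
top (-0.225, -0.05) 271 192 tilt -0.0186 z0 0.2192 X -0.0007
{'time': 23.5333, 'position': [0.6134, 0.0579, 0.4087], 'ee_rot': [[-0.9951, 0.0986, -0.0], [0.0986, 0.9951, -0.0], [0.0, -0.0, -1.0]], 'ft_force': [0.3983, 0.8119, -1.1842]}
scene (-0.225, -0.05) 396 195 tilt -0.0203 z0 0.2194 X 0.0015
scene (0.05, 0.18) 340 175 tilt -0.0199 z0 0.219 X 0.0023
{'time': 23.5833, 'position': [0.6134, 0.0579, 0.4087], 'ee_rot': [[-0.9951, 0.0986, -0.0], [0.0986, 0.9951, -0.0], [0.0, -0.0, -1.0]], 'ft_force': [-0.4525, -0.468, -0.9539]}
top (-0.225, -0.05) 272 189 tilt -0.0183 z0 0.2188 X -0.0007
{'time': 23.6333, 'position': [0.6134, 0.058, 0.4087], 'ee_rot': [[-0.9951, 0.0985, 0.0], [0.0985, 0.9951, -0.0001], [-0.0, -0.0001, -1.0]], 'ft_force': [0.2713, -0.5654, 0.36]}
scene (-0.225, -0.05) 392 195 tilt -0.0162 z0 0.2189 X 0.0016
scene (0.05, 0.18) 339 174 tilt -0.0233 z0 0.2184 X 0.0023
```

View pics/a18.png

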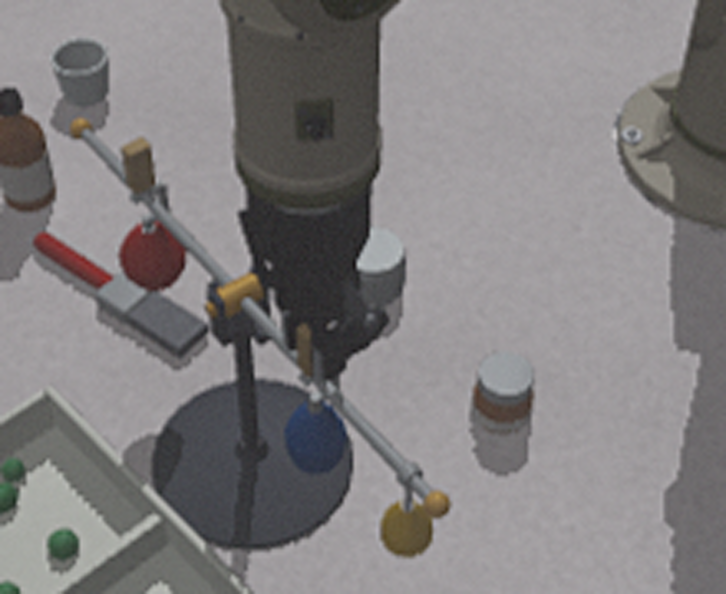

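Call:
{"api": "servo_tool", "payload": {"commands": [[0,0,0,0,0,0],[0,0,0,0,0,0],[0,0,0,0,0,0],[0,0,0,0,0,0],[0,0,0,0,0,0]], "grip": 0, "squeeze": 20}}

```text
time: 24.1
position: [0.6134, 0.0579, 0.4087]
ee_rot: [[-0.995, 0.099, -0.0], [0.099, 0.995, -0.0], [0.0, -0.0, -1.0]]
ft_force: [0.2, -1.6, -0.2]
finger_gap: 0.155
```

Call:
{"api": "servo_tool", "payload": {"commands": [[0,0.05,0.01,0,0,0],[0,0.1,0.01,0,0,0],[0,0.1,0.01,0,0,0],[0,0.1,0.01,0,0,0],[0,0.1,0.02,0,0,0],[0,0.1,0.02,0,0,0],[0,0.1,0.02,0,0,0],[0,0.1,0,0,0,0],[0,0,0,0,0,0],[0,0,0,0,0,0]]}}

```text
time: 24.93
position: [0.6149, 0.0735, 0.4067]
ee_rot: [[-0.995, 0.098, 0.0], [0.098, 0.995, 0.001], [0.0, 0.001, -1.0]]
ft_force: [-0.2, -0.2, 1.0]
finger_gap: 0.158
```

Call:
{"api": "servo_tool", "payload": {"commands": [[0,0,0,0,0,0],[0,0,0,0,0,0],[0,0,0,0,0,0],[0,0,0,0,0,0],[0,0,0,0,0,0],[0,0,0,0,0,0],[0,0,0,0,0,0],[0,0,0,0,0,0],[0,0,0,0,0,0],[0,0,0,0,0,0]], "grip": 28}}

```text
time: 25.77
position: [0.6149, 0.0729, 0.4067]
ee_rot: [[-0.995, 0.099, -0.0], [0.099, 0.995, 0.0], [0.0, 0.0, -1.0]]
ft_force: [-0.4, -0.3, -0.5]
finger_gap: 0.328
```

```bash
for i in 1 2; do python3 look.py 19$i top;python3 look.py 19$i scene;done
```

```text
{'time': 25.7667, 'position': [0.6149, 0.0729, 0.4067], 'ee_rot': [[-0.9951, 0.0986, -0.0], [0.0986, 0.9951, 0.0], [0.0, 0.0, -1.0]], 'ft_force': [-0.3924, -0.2846, -0.5046]}
top (-0.225, -0.05) 268 188 tilt 0.0083 z0 0.2178 X -0.0009
{'time': 25.8167, 'position': [0.6149, 0.0728, 0.4067], 'ee_rot': [[-0.9951, 0.0986, -0.0001], [0.0986, 0.9951, -0.0], [0.0001, -0.0, -1.0]], 'ft_force': [-0.3082, -0.4344, -0.7227]}
scene (-0.225, -0.05) 394 195 tilt 0.0017 z0 0.219 X 0.0014
scene (0.05, 0.18) 393 174 tilt -0.0025 z0 0.2186 X 0.0026
{'time': 25.8667, 'position': [0.6148, 0.0728, 0.4067], 'ee_rot': [[-0.9951, 0.0986, -0.0001], [0.0986, 0.9951, -0.0001], [0.0001, -0.0001, -1.0]], 'ft_force': [-0.6331, 0.5538, -0.1206]}
top (-0.225, -0.05) 271 193 tilt 0.0008 z0 0.2186 X -0.0007
{'time': 25.9167, 'position': [0.6149, 0.0729, 0.4067], 'ee_rot': [[-0.9951, 0.0986, -0.0], [0.0986, 0.9951, -0.0], [0.0, -0.0, -1.0]], 'ft_force': [-0.2892, -0.1057, -0.2561]}
scene (-0.225, -0.05) 387 194 tilt -0.0009 z0 0.2191 X 0.0014
scene (0.05, 0.18) 402 177 tilt -0.0039 z0 0.2186 X 0.0026
```

Call:
{"api": "servo_tool", "payload": {"commands": [[0,0,-0.2,0,0,0],[0,0,-0.5,0,0,0],[0,0,-0.8,0,0,0],[0,0,-1,0,0,0],[0,0,-1,0,0,0],[0,0,-0.8,0,0,0],[0.8,0,0,0,0,0],[1,0,0,0,0,0],[1,0,0,0,0,0],[1,0,0,0,0,0],[1,0,0,0,0,0],[1,0,0,0,0,0]]}}

```text
time: 26.97
position: [0.4984, 0.0841, 0.4938]
ee_rot: [[-0.995, 0.099, 0.001], [0.099, 0.995, 0.0], [-0.001, 0.001, -1.0]]
ft_force: [0.1, 0.5, -0.2]
finger_gap: 0.329
```

Call:
{"api": "servo_tool", "payload": {"commands": [[0.8,0,0,0,0,0],[0.4,0,0,0,0,0],[0,0,0,0,0,0],[0,0,0,0,0,0],[0,0,0,0,0,0],[0,0,0,0,0,0]]}}

```text
time: 27.47
position: [0.4763, 0.0865, 0.4926]
ee_rot: [[-0.995, 0.099, -0.0], [0.099, 0.995, -0.001], [0.0, -0.001, -1.0]]
ft_force: [0.7, -0.9, -0.2]
finger_gap: 0.332
```

```bash
python3 - <<'E'
from rig import arm, optics
from h import *
import cv2
print(arm.observe()["time"],arm.observe()["position"])
for n in ("top","scene"):
  C=[optics.read_camera(n) for _ in range(8)]
  cv2.imwrite(f"pics/{n}_20.png",C[-1]["image"][:,:,::-1])
  ql=[]
  for c in C:
    P=cloud(c);ok=c["depth"]>0
    L=(P[...,1]+.036)*.9952+(P[...,0]-.6037)*.0983; X=(P[...,0]-.6037)*.9952-(P[...,1]+.036)*.0983
    k=ok&(abs(X)<.006)&(abs(P[...,2]-.219)<.012)&(((L>-.215)&(L<-.165))|((L>-.11)&(L<-.03))|((L>.03)&(L<.09))|((L>.13)&(L<.185)))
    ql.append(np.c_[L[k],P[...,2][k]])
  q=np.vstack(ql);f=np.polyfit(q[:,0],q[:,1],1)
  for _ in range(4):
    g=abs(q[:,1]-np.polyval(f,q[:,0]))<.005;f=np.polyfit(q[g,0],q[g,1],1)
  print(n,len(q),g.sum(),"tilt",-f[0],f[1])
  for s in(-.22,.22):
    e=[]
    for c in C:
      P=cloud(c);L=(P[...,1]+.036)*.9952+(P[...,0]-.6037)*.0983; X=(P[...,0]-.6037)*.9952-(P[...,1]+.036)*.0983
      k=(abs(L-s)<.012)&(abs(X)<.012)&(abs(P[...,2]-.215)<.02);e.append([np.percentile(P[...,2][k],80),np.median(P[...,2][k])])
    print(s,np.mean(e,0))
print(arm.observe()["time"])
E
```

```text
27.4667 [0.47626771 0.08649402 0.4925566 ]
top 2349 2285 tilt -0.0010325712259242283 0.21894722327855637
-0.22 [0.22308904 0.22022005]
0.22 [0.22301561 0.220212  ]
scene 2764 2707 tilt -0.0008152041500710381 0.2193610495543541
-0.22 [0.22296935 0.22009924]
0.22 [0.2231678  0.22074555]
28.2667
```

View pics/scene_20.png

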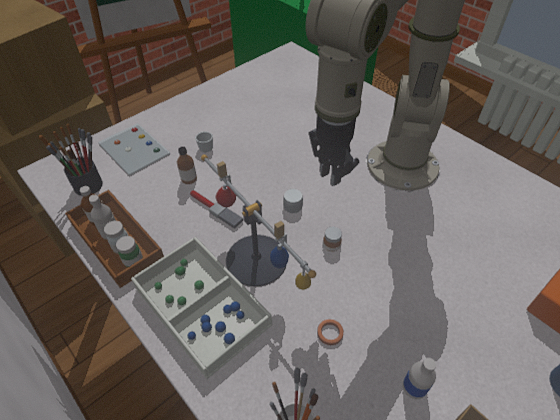

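```bash
python3 - <<'E'
from rig import arm
print(arm.job_done())
E
```

```text
the job is handed in; nothing more can be done
None
```

I hung both drops, levelled the rod and handed the job in at about 28 s of the 72 s allowed. The hand-in reports no verdict, so the result rests on my own checks.

- **Red drop:** I hung it first, 130 mm out on the right arm. The rod settled at about −0.137 rad.
- **Blue drop:** I hung it on the left arm at about 94 mm, which left the rod at −0.019 rad. I then re-gripped it and slid it 15 mm outward to about 109 mm, and let go.
- **Level:** With the gripper clear, the top camera read the tilt as −0.0010 rad and the scene camera −0.0008 rad, against a limit of ±0.010. The two end balls matched in height to within about 0.7 mm.
- **Last picture:** Both drops were hanging freely, and the other objects looked to be standing where they were. I judged that by eye and did not measure them.
- **Disagreements:** Single-frame tilt readings taken while the arm partly blocked the view scattered by up to about 0.01 rad or more, so I relied on the averaged, unobstructed ones. I did not measure the rod's swing speed directly. I only lowered the drops slowly enough that it should have stayed well under the limit.

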